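# Sound the stem slot and hang up the depth gauge

### The job

Take the orange depth gauge out of its green holder and lower its blade gently into the slot of the aluminium stem rack until the tip meets the sprung stop inside, keeping it lightly pressed there for about half a second. Then hang the gauge by its eye on the free peg, well onto the peg, and let go of it so that it hangs upright and still. Leave the other things on the table where they are.

Things in the scene. Friction and masses are not known exactly. Their poses are not given: they have to be found in the camera images.
- gauge: Flat orange depth gauge, 142 mm tall, 0.14 kg, upright in the green holder (origin 8 mm above the table). Origin: middle of the blade's lower tip; z up the tool, x normal to its flat faces, y across. Steel blade 4 thick (x), 24 wide (y), z 0 to 42; orange plate 10 thick, 44 wide, z 42 to 102, its lower edges being shoulders; black grip tab above. Front and back are alike: either way round will do.
- gauge_eye (a point): Centre of the gauge's round through eye: 12 mm diameter, axis along the gauge's x, 82 mm above the blade tip; axes as the gauge's. The centre of mass lies about 15 mm below it.
- gauge_tab (a point): Middle of the gauge's black grip tab, 122 mm above the blade tip: tab 10 thick (x), 26 wide (y), z 102 to 142 of the gauge. Pinch its flat faces from above, with the fingertips staying above the eye.
- holder: Fixed green block 80 x 90 x 50 mm with a slot 9 (x) by 28 (y) mm from above; the gauge's blade stands in it with its shoulders on the block's top. Origin: centre of the underside.
- rack: Fixed aluminium stem rack block 80 (x) x 110 (y) x 60 (z) mm with a red-stained foot, rows of small dark dots and one slot in the middle of its top. Origin: centre of the underside, z up. The gauge must never press on it, or on the stop in its slot, with more than 25 N.
- slot_mouth (a point): Centre of the slot's mouth in the rack's top, 60 mm above the table. Slot 7 (x) by 36 (y) mm, upright walls; the blade goes in with the gauge's x along the slot's x. Inside, a sprung brass stop fills it at an unknown depth, 16 to 34 mm below the mouth, to be felt: it yields up to 5 mm, resisting with 1.5 N at first, 6.5 N fully down, then is rigid. The shoulders never reach the rack.
- peg_stand: Fixed grey stand with the free peg: base 100 x 100 x 10 mm, post 16 (x) by 24 (y) mm, 145 mm high. The steel peg sticks out of the post's -x face near its top. Origin: on the table under the post's middle, z up. Hung means the eye's centre is at least 18 mm in from the peg's tip.
- peg_tip (a point): Tip of the free peg, on its axis: 75 mm along the stand's -x from the post's middle, 146 mm high. The peg is a round steel bar of 8 mm diameter with a round end, 67 mm long outside the post, rising 5 degrees from root to tip.
- peg_root (a point): Where the free peg's axis leaves the post: 8 mm along the stand's -x from the post's middle, 140 mm high.
- other_stand: A like stand whose peg is taken by a wooden-handled scraper (fixed to it, top 160 mm high); carry the gauge well over it. Origin on the table under the post. Bystander.
- tin: Closed steel tin, 80 diameter x 100 mm, origin under its centre. Bystander.
- jar: Glass jar with red lid, 66 diameter x 85 mm, origin under its centre. Bystander.
- brush: Brush lying flat near the front of the table, about 20 mm high, origin under its middle. Bystander.
- wrench: Steel wrench lying flat, under 20 mm high, origin under its middle. Bystander.
- cup: White cup, 70 diameter x 80 mm, origin under its centre. Bystander.
- bauble: Red lacquered bauble on its foot, 68 diameter x 84 mm, origin under its centre. Bystander.
Mind the look-alikes: they are no part of the job. What is shaped like the peg_stand but yellow is not meant. What is shaped like the rack but purple is not meant.

How it is judged:
By the outcome, as a careful person would: the job done as asked, in the order asked, and still so for the second after the job is handed in, with the robot touching nothing.
It also fails if it takes over 58 s, if anything falls off the work surface, if the arm or the gripper's body presses on something with over 40 N, if the wrist force passes 120 N, or if a joint passes its speed limit or range.

### The arm

A 6-joint arm with a two-finger parallel gripper is mounted at the origin on the work surface. World frame = base frame: x ahead of the robot, y to its left, z up, the work surface at z = 0. Lengths are in mm, angles in rad, forces in N, time in s.
With the tool pointing down it reaches from about 375 to 925 mm from the base axis. Payload 5.7 kg.
Tool frame: the origin (TCP) lies between the finger pads; the fingertips stand 11 mm ahead of it and the grasp point (between the pads) lies 8 mm behind it (arm.finger_overhang is the z of the fingertips in the tool frame, in mm); z points along the fingers, y is the line along which they close (so a half turn about z gives the same grasp; the last joint's range is limited). The gripper opens to 88 mm and grips with 3 to 60 N. Pads are 20 mm wide; open, the fingers measure 115 mm over their backs; the gripper's body (75 mm by 178 mm) begins 61 mm behind the grasp point.
Start: joints at [1.017, 0.359, 1.51, -0, 1.272, -0.115], TCP at [254.899, 543.126, 204.123] pointing down, gripper open.
Joint ranges: [-2.97, 2.97], [-1.01, 2.36], [0.21, 2.38], [-0.96, 4.11], [0.2, 2.71], [-2.98, 2.98]. Speed limits (rad/s): [2.39, 2.39, 3.14, 3.14, 3.14, 3.14].

### API

Orientations are given as a rotation vector (axis times angle).
In Python, from station import status, grab_frame, arm, look_for, spot_point gives the robot as it stands.
- The arm moves only by the tool apply_moves, never from a script. Its argument "rows" is text: rows parted by semicolons, each of 7 numbers parted by spaces: the turn, a rotation vector about the tool's x, y, z in rad, then the shift along the tool's x, y, z in cm, then the finger opening in cm, from 0 to 8.78. A call has 1 to 5 rows; each row shifts and turns the commanded pose from where the row before left it, along the tool's axes as they then stand; what a row does not reach is not made up. A row lasts 1/10 s, in which the tool goes at most 50 mm and 8.59 degrees, less where a joint would pass 70% of its speed; a pose out of reach is approached as far as the arm can. A call with a gripper value outside its range is refused whole. The fingers move at their own pace and stop on an object; the grip force is fixed at half the most. Time passes only in rows, so rows that do not move let the fingers close. It gives the time, the measured TCP pose, the force, the opening and the grip force at its end, in the units of the state.
- status.state(): the state, without advancing time (a new reading comes with each control period).
- grab_frame(name): name is "side" or "top"; returns a dict with "frame" (384x512x3 uint8, red, green, blue), "depth" (384x512 float32, mm along the optical axis (not along the pixel's ray), 0 where there is no reading), "fov_y" (degrees; the focal length in pixels is half the picture's height over the tangent of half this angle, whatever the lens; pixels are square), "cx", "cy" (the principal point, pixels), "R" (3x3) and "t" (3): a world point X has camera coordinates R X + t. Camera axes: x right, y down, z forward; pixel columns grow to the right and rows downward; lengths in mm; the calibration is good to about 2 mm. A picture is of the moment at which its call begins.
- arm.hand_in(): hands the job in; it is judged then, once.
Trained networks look in a picture, given as the dict that the camera call returned (one of the last four; its "shot" number tells which), for a name from the list of things; names that differ only in an ending like _2 or _b are one class to them, and where a whole thing is asked for, a point or a joint stands for the part that bears it (a point fixed in the world has none). Each returns a list of dicts, best first, with "score" (0 to 1); they miss things now and then, are a little off and sometimes report something else, mostly with a low value. They report only what shows in the picture. A call takes as long as a camera call. They do not tell look-alikes from the thing itself.
- look_for(picture, target): "rect" ([centre column, centre row, width, height] in pixels, round what is visible of it).
- spot_point(picture, target): "xy" ([column, row] in pixels: a listed point, or the origin of a listed thing).
The state is a dict: "time": time; "qpos": joint angles; "joint_velocities": joint speeds; "joint_torque": joint torques, N m; "tcp_pos": TCP position; "eef_rot": TCP orientation; "contact_force": force on the tool from outside, world axes, zero at the start; "moment": the same for the moment, N m; "opening": finger opening in mm; "grasp_force": force on a finger pad.
Only numpy, scipy, OpenCV 4.12 (cv2) and the standard library are available. Lean on these libraries where they do the work, as an engineer would, in place of code of your own. Each camera call takes 0.05 s, during which the arm holds its last target. There are 200 camera calls.

## Working session

There is one attempt and no reset: what is moved stays moved. The work goes in short steps, Python scripts to look and compute and a tool call to move; the robot and the scene stay as the last step left them, time stands still between calls to the robot, and variables do not carry over. Pictures are saved under pics/ and viewed, at most 10 in all, crops included, and the job is handed in when it is done.

Besides the shell and the picture viewer there is one more tool, called after "Call:" by a JSON object that holds its "op" and its "data", one argument or row to a line. apply_moves: Moves the arm, as the interface text tells. Its arguments: {"type":"object","properties":{"rows":{"type":"string"}},"required":["rows"]}

```bash
mkdir -p pics
cat > h.py <<'E'
import numpy as np, cv2
from station import status, grab_frame, arm, look_for, spot_point
def f(p): return p["frame"].shape[0]/2/np.tan(np.radians(p["fov_y"])/2)
def world(p,u,v,d=None):
    if d is None: d=p["depth"][int(round(v)),int(round(u))]
    c=np.array([(u-p["cx"])/f(p)*d,(v-p["cy"])/f(p)*d,d])
    return np.array(p["R"]).T@(c-np.array(p["t"]))
def atz(p,u,v,z):
    R=np.array(p["R"]);o=-R.T@np.array(p["t"]);r=R.T@np.array([(u-p["cx"])/f(p),(v-p["cy"])/f(p),1.])
    return o+r*(z-o[2])/r[2]
def proj(p,X):
    c=np.array(p["R"])@np.array(X)+np.array(p["t"]);return np.array([p["cx"]+f(p)*c[0]/c[2],p["cy"]+f(p)*c[1]/c[2]])
def save(p,n): cv2.imwrite("pics/"+n,p["frame"][:,:,::-1])
E
python3 - <<'E'
from h import *
np.set_printoptions(precision=1,suppress=True)
for n in("top","side"):
    p=grab_frame(n);save(p,n+"0.png")
    print(n,f(p),p["R"],p["t"])
    for k,z in dict(gauge=8,gauge_eye=90,gauge_tab=130,holder=0,rack=0,slot_mouth=60,peg_stand=0,peg_tip=146,peg_root=140,other_stand=0).items():
        for r in spot_point(p,k)[:3]: print(k,round(r["score"],2),np.array(r["xy"]),atz(p,*r["xy"],z))
print(status.state())
E
```

```text
top 354.2235143763235 [[ 0.  -1.  -0. ]
 [-1.  -0.  -0.2]
 [ 0.2  0.  -1. ]] [ -36.5  511.5 1050. ]
gauge 0.72 [218.  177.4] [557.  102.5   8. ]
gauge_eye 0.71 [218.4 165.1] [575.3  94.2  90. ]
gauge_eye 0.48 [355.5 163.7] [ 595.3 -326.9   90. ]
gauge_tab 0.48 [212.8 165.9] [560.6 105.9 130. ]
holder 0.64 [215.3 178.6] [554.7 112.1   0. ]
rack 0.89 [165.8 176.2] [556.8 276.5   0. ]
rack 0.73 [172.4 224.4] [397.9 240.7   0. ]
slot_mouth 0.85 [166.6 223.2] [394.2 244.5  60. ]
slot_mouth 0.59 [165.3 169.9] [562.1 263.9  60. ]
slot_mouth 0.35 [357.5 168.6] [ 588.8 -341.4   60. ]
peg_stand 0.79 [334. 283.] [ 234.8 -276.3    0. ]
peg_stand 0.69 [341.1 178.5] [ 570.4 -303.8    0. ]
peg_tip 0.95 [353.2 308.7] [ 175.1 -294.5  146. ]
peg_tip 0.89 [353.4 189.3] [ 501.3 -302.9  146. ]
peg_root 0.92 [353.  166.4] [ 571.4 -305.   140. ]
other_stand 0.64 [285.9 166.8] [ 603.9 -120.6    0. ]
side 459.59199681238164 [[ 0.8 -0.7  0. ]
 [-0.4 -0.4 -0.8]
 [ 0.5  0.6 -0.5]] [-403.5  256.7  972.6]
gauge_eye 0.63 [249.2 168.3] [563.9  97.8  90. ]
gauge_tab 0.97 [248.2 156.2] [560.8  97.8 130. ]
holder 0.59
[... 382 characters left out ...]
p 0.7 [217.6 302.8] [ 171.9 -297.   146. ]
peg_tip 0.4 [361.1 261.8] [ 445.2 -391.   146. ]
peg_root 0.98 [239.5 283.3] [ 233.7 -279.6  140. ]
peg_root 0.71 [359.8 261.8] [ 449.  -385.6  140. ]
peg_root 0.57 [367.  221.2] [ 564.2 -311.3  140. ]
other_stand 0.92 [310.9 226.1] [ 594.2 -122.6    0. ]
{'time': 1.1, 'qpos': array([ 1. ,  0.4,  1.5, -0. ,  1.3, -0.1]), 'joint_velocities': array([-0.,  0., -0., -0.,  0.,  0.]), 'joint_torque': array([  0. , -51.5, -27.1,   0.1,   0. ,  -0. ]), 'tcp_pos': array([254.9, 543.1, 204.1]), 'eef_rot': array([-0.7, -3.1,  0. ]), 'contact_force': array([ 0.2,  0.2, -0.5]), 'moment': array([ 0.1,  0. , -0. ]), 'grasp_force': 0.0, 'opening': 87.7423147070556}
```

Run:
```python
import cv2
for n in("top","side"):
    a=cv2.imread(f"pics/{n}0.png");cv2.imwrite(f"pics/{n}0b.png",cv2.resize(a,(800,600),interpolation=cv2.INTER_CUBIC))
```

```text
(no output)
```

View pics/top0b.png

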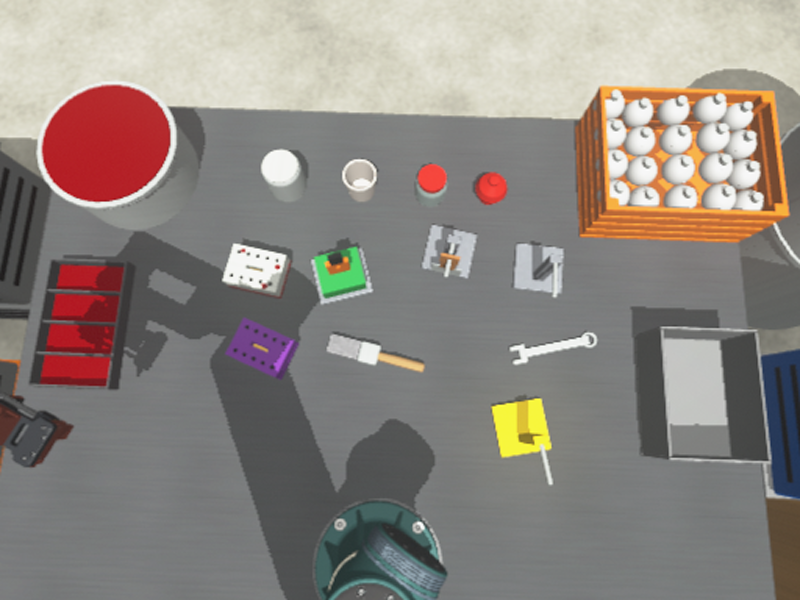

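View pics/side0b.png

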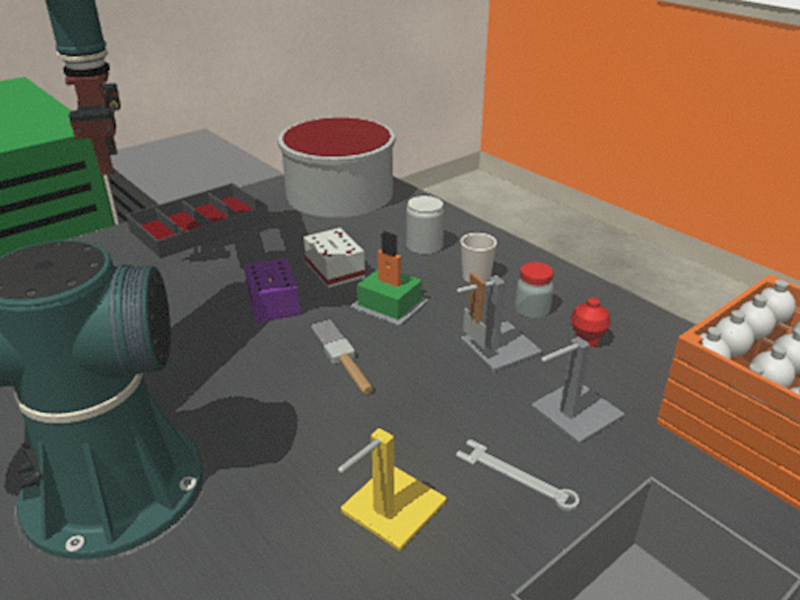

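```bash
cat >> h.py <<'E'
def cloud(p):
    h,w=p["depth"].shape;v,u=np.mgrid[:h,:w];d=p["depth"].astype(float)
    c=np.stack([(u-p["cx"])/f(p)*d,(v-p["cy"])/f(p)*d,d],-1)
    X=(c-np.array(p["t"]))@np.array(p["R"]);X[d==0]=np.nan
    return X
def rect(X,c,r,z0,z1):
    m=(X[...,2]>z0)&(X[...,2]<z1)&(np.hypot(X[...,0]-c[0],X[...,1]-c[1])<r)
    P=X[m];return m,P,cv2.minAreaRect(P[:,:2].astype(np.float32))
E
python3 - <<'E'
from h import *
np.set_printoptions(precision=1,suppress=True)
ps={n:grab_frame(n) for n in("top","side")}
for n,p in ps.items():
    X=cloud(p)
    for k,c,r,a,b in [("rack",(560,264),80,52,70),("holder",(560,100),70,44,56),("stand",(575,-308),85,4,16),("posttop",(575,-308),40,135,175),("tabtop",(561,98),40,143,160),("gplate",(561,98),40,60,145)]:
        try:
            m,P,q=rect(X,c,r,a,b);print(n,k,len(P),P.mean(0),np.array(q[0]),np.array(q[1]),round(q[2],1))
        except Exception as e: print(n,k,e)
def crop(p,u,v,w,h,s): 
    return cv2.resize(p["frame"][v:v+h,u:u+w,::-1],None,fx=s,fy=s,interpolation=cv2.INTER_CUBIC)
t,s=ps["top"],ps["side"]
A=np.hstack([crop(t,135,145,110,60,3.6),crop(t,320,145,55,60,3.6),crop(t,320,145,55,60,3.6)])
B=np.hstack([crop(s,185,140,100,70,4),crop(s,335,205,70,70,4)])
A=A[:,:min(800,A.shape[1])]
h=np.zeros((A.shape[0]+B.shape[0],max(A.shape[1],B.shape[1]),3),np.uint8);h[:A.shape[0],:A.shape[1]]=A;h[A.shape[0]:,:B.shape[1]]=B
print(h.shape);cv2.imwrite("pics/c1.png",h)
E
```

```text
top rack 868 [557.4 273.2  60.6] [558.4 274. ] [111.9  80.1] 78.9
top holder 550 [557.6 101.3  50.7] [562.7 103.6] [81.2 90.2] 16.5
top stand 718 [ 591.1 -302.1    9.7] [ 578.8 -310. ] [159.4 155.6] 78.9
top posttop 76 [ 565.6 -308.2  144.3] [ 559.  -309.3] [44.  24.6] 0.0
top tabtop 38 [562.2 102.7 149.9] [562.8 103. ] [11.1 25.5] 19.4
top gplate 119 [559.2 102.  101.1] [561.5 103. ] [12.6 44. ] 17.8
side rack 537 [555.2 265.3  59.7] [558.1 270.4] [116.6  83.3] 78.9
side holder 425 [555.6  91.1  49.8] [562.2 100.1] [83. 96.] 18.8
side stand 1041 [ 586.1 -322.4    9.6] [ 586.6 -310.9] [128.  143.7] 30.3
side posttop 116 [ 564.2 -313.6  143.2] [ 559.6 -311. ] [24.1 47. ] 83.3
side tabtop 37 [561.8  99.  148.1] [563.4  99.6] [13.7 26.9] 13.9
side gplate 339 [560.3  98.1  98.4] [562.2 101.2] [18.  48.1] 18.7
(496, 792, 3)
```

View pics/c1.png

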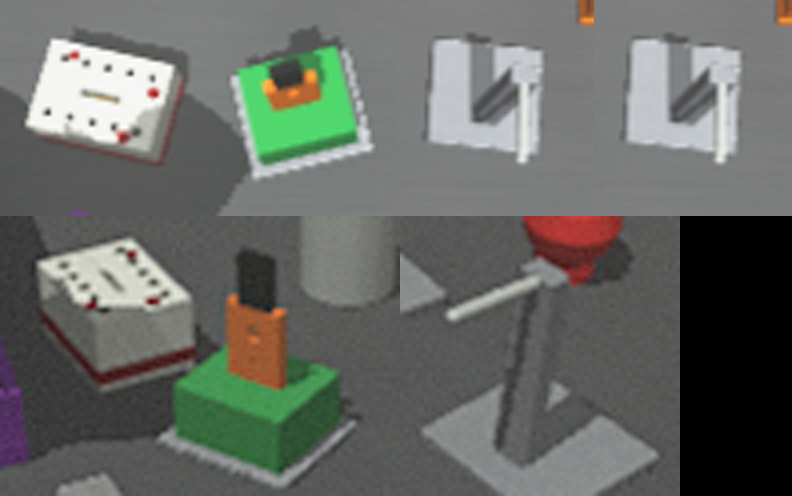

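The candidates for the rack are (165,170), which is aluminium with a red foot, and (167,223), which is purple. I'm using (165,170). The candidates for the stand are (341,178), which is grey with a free peg, (334,283), which is yellow, and (288,160), which carries the scraper. I'm using (341,178). The crop confirms both picks. The gauge stands in the green holder at about (216,170).

```bash
cat >> h.py <<'E'
from scipy.spatial.transform import Rotation as Ro
np.set_printoptions(precision=2,suppress=True)
def go(pos,yaw):  # tool y axis at world angle yaw (mod 180), z down
    s=status.state();R=Ro.from_rotvec(s["eef_rot"])
    best=None
    for k in(0,np.pi):
        a=yaw+k;y=np.array([np.cos(a),np.sin(a),0]);z=np.array([0,0,-1.]);T=Ro.from_matrix(np.stack([np.cross(y,z),y,z],1))
        rv=(R.inv()*T).as_rotvec()
        if best is None or np.linalg.norm(rv)<np.linalg.norm(best[0]): best=(rv,T)
    d=np.array(pos)-s["tcp_pos"]
    print("tcp",s["tcp_pos"],"yaw_y",np.degrees(np.arctan2(*R.as_matrix()[[1,0],[1,1]])),"turn",best[0],"shift_cm before turn",R.inv().apply(d)/10,"after",best[1].inv().apply(d)/10,"q",s["qpos"],"F",s["contact_force"],"t",s["time"])
E
python3 - <<'E'
from h import *
go((562.3,101.5,200),np.radians(17.5))
p=grab_frame("top");print(p["cx"],p["cy"]);q=grab_frame("side");print(q["cx"],q["cy"])
for n,p in(("t",p),("s",q)):
    X=cloud(p);m=(abs(X[...,0]-580)<95)&(abs(X[...,1]+308)<95)
    b=m&(X[...,2]>7)&(X[...,2]<13)&(p["frame"].min(-1)>130); P=X[b]
    r=cv2.minAreaRect(P[:,:2].astype(np.float32));print(n,"base",len(P),r)
    b=m&(X[...,2]>134)&(X[...,2]<158)&(X[...,0]<560);P=X[b];c=P.mean(0);d=np.linalg.svd(P-c)[2][0];print("peg",len(P),c,d/d[0],P[:,0].min(),np.degrees(np.arctan(d[1]/d[0])))
E
```

```text
tcp [254.89 543.13 204.12] yaw_y 64.86129667492652 turn [-0.    0.    0.83] shift_cm before turn [-46.59 -26.92   0.42] after [-51.36  16.04   0.41] q [ 1.02  0.36  1.51 -0.    1.27 -0.12] F [-0.81 -0.27 -0.31] t 1.2
253.95490948005335 188.713602147671
262.9800276042063 188.9608434734313
t base 491 ((593.5228881835938, -311.5409240722656), (99.27503204345703, 100.54866790771484), 86.095703125)
peg 57 [ 528.95 -305.25  146.64] [ 1.   -0.06 -0.1 ] 500.7031016128092 -3.6905467407102304
s base 690 ((592.1907348632812, -315.6949157714844), (97.46133422851562, 98.71954345703125), 86.55741882324219)
peg 85 [ 529.09 -310.2   145.67] [ 1.   -0.09 -0.07] 499.60620203464595 -5.235456840102288
```

Call:
{"op": "apply_moves", "data": {
  "rows": "0 0 0 -4.24 -2.45 0 6;0 0 0 -4.24 -2.45 0 6;0 0 0 -4.24 -2.45 0 6;0 0 0 -4.24 -2.45 0 6;0 0 0 -4.24 -2.45 0 6"
}}

```text
time: 1.8
tcp_pos: [395.6, 340.6, 204.3]
eef_rot: [0.683, 3.066, 0.0]
contact_force: [0.3, 0.4, 0.3]
opening: 60.0
grasp_force: 0.0
```

Call:
{"op": "apply_moves", "data": {
  "rows": "0 0 0 -4.24 -2.45 0 6;0 0 0 -4.24 -2.45 0 6;0 0 0 -4.24 -2.45 0 6;0 0 0 -4.24 -2.45 0 6;0 0 0 -4.24 -2.45 0 6"
}}

```text
time: 2.3
tcp_pos: [535.7, 139.3, 204.4]
eef_rot: [0.684, 3.066, 0.0]
contact_force: [-0.3, 0.7, 0.3]
opening: 59.9
grasp_force: 0.0
```

Call:
{"op": "apply_moves", "data": {
  "rows": "0 0 0 -4.2 -2.45 0 6;0 0 0.14 0 0 0 6;0 0 0.14 0 0 0 6;0 0 0.14 0 0 0 6;0 0 0.14 0 0 0 6"
}}

```text
time: 2.8
tcp_pos: [562.4, 100.9, 204.1]
eef_rot: [-1.513, -2.753, 0.0]
contact_force: [-0.7, -0.3, -0.1]
opening: 59.9
grasp_force: 0.0
```

Call:
{"op": "apply_moves", "data": {
  "rows": "0 0 0.14 0 0 0 6;0 0 0.13 0 0 0 6;0 0 0 0 0 0 6;0 0 0 0 0 0 6"
}}

```text
time: 3.2
tcp_pos: [562.3, 101.2, 204.2]
eef_rot: [1.858, 2.534, -0.0]
contact_force: [0.0, -0.3, 0.6]
opening: 59.6
grasp_force: 0.0
```

Run:
```python
from h import *
go((562.3,101.5,122),np.radians(17.5))
```

```text
tcp [562.26 101.19 204.17] yaw_y 17.502570221385323 turn [-0.  0.  0.] shift_cm before turn [0.03 0.01 8.22] after [0.03 0.01 8.22] q [ 0.06  0.32  1.57 -0.    1.25 -0.25] F [ 0.04 -0.26  0.57] t 3.2
```

Call:
{"op": "apply_moves", "data": {
  "rows": "0 0 0 0 0 3 6;0 0 0 0 0 3 6;0 0 0 0 0 2.2 6;0 0 0 0 0 0 3;0 0 0 0 0 0 1.5"
}}

```text
time: 3.7
tcp_pos: [562.2, 101.2, 122.3]
eef_rot: [-1.86, -2.532, 0.001]
contact_force: [-0.2, 0.2, 0.6]
opening: 47.6
grasp_force: 0.0
```

Call:
{"op": "apply_moves", "data": {
  "rows": "0 0 0 0 0 0 0.5;0 0 0 0 0 0 0.5;0 0 0 0 0 0 0.5;0 0 0 0 0 0 0.5;0 0 0 0 0 0 0.5"
}}

```text
time: 4.2
tcp_pos: [562.6, 101.2, 122.6]
eef_rot: [1.861, 2.53, 0.001]
contact_force: [0.3, -0.2, 2.1]
opening: 9.6
grasp_force: 30.0
```

Call:
{"op": "apply_moves", "data": {
  "rows": "0 0 0 0 0 -1 0.5;0 0 0 0 0 -2 0.5;0 0 0 0 0 -2 0.5;0 0 0 0 0 -2 0.5;0 0 0 0 0 -2 0.5"
}}

```text
time: 4.7
tcp_pos: [562.0, 101.2, 213.4]
eef_rot: [-1.862, -2.53, 0.0]
contact_force: [-0.4, 0.0, -1.7]
opening: 9.5
grasp_force: 30.0
```

Call:
{"op": "apply_moves", "data": {
  "rows": "0 0 0.125 0 0 0 0.5;0 0 0.125 0 0 0 0.5;0 0 0.125 0 0 0 0.5;0 0 0.125 0 0 0 0.5;0 0 0 0 0 0 0.5"
}}

```text
time: 5.2
tcp_pos: [562.1, 101.2, 212.6]
eef_rot: [2.431, 1.99, -0.0]
contact_force: [-0.7, 0.1, -0.5]
opening: 9.7
grasp_force: 30.0
```

Run:
```python
from h import *
go((558.3,272,207.6),np.radians(-11.1))
print(status.state()["opening"],status.state()["grasp_force"])
```

```text
tcp [562.12 101.15 212.61] yaw_y -11.404659287121959 turn [-0.    0.   -0.01] shift_cm before turn [16.67 -3.75  0.5 ] after [16.69 -3.66  0.5 ] q [ 0.06  0.31  1.56 -0.    1.27  0.26] F [-0.74  0.11 -0.49] t 5.2
9.690604485990704 29.975947737693787
```

Call:
{"op": "apply_moves", "data": {
  "rows": "0 0 0 4.17 -0.93 0 0.5;0 0 0 4.17 -0.93 0 0.5;0 0 0 4.17 -0.93 0 0.5;0 0 -0.005 4.17 -0.93 0 0.5;0 0 0 0 0 0 0.5"
}}

```text
time: 5.7
tcp_pos: [558.1, 277.1, 212.4]
eef_rot: [-2.416, -2.006, -0.003]
contact_force: [-0.7, -0.5, -0.8]
opening: 9.7
grasp_force: 30.0
```

Call:
{"op": "apply_moves", "data": {
  "rows": "0 0 0 0 0 1.3 0.5;0 0 0 0 0 1.2 0.5;0 0 0 0 0 0 0.5"
}}

```text
time: 6.0
tcp_pos: [556.7, 270.0, 184.3]
eef_rot: [-2.425, -1.995, 0.008]
contact_force: [0.1, -0.4, -2.2]
opening: 9.4
grasp_force: 30.0
```

Run:
```python
from h import *
go((558.3,272,187.6),np.radians(-11.1))
def crop(p,u,v,w,h,s): return cv2.resize(p["frame"][v:v+h,u:u+w,::-1],None,fx=s,fy=s,interpolation=cv2.INTER_CUBIC)
t,s=grab_frame("top"),grab_frame("side")
for n,p in(("t",t),("s",s)):
    c=proj(p,(558,272,60));print(n,c)
    for k in("slot_mouth","gauge_eye","gauge"): print(k,[(round(r["score"],2),np.array(r["xy"])) for r in spot_point(p,k)[:2]])
cv2.imwrite("pics/c2.png",np.hstack([crop(t,130,135,70,100,5.7),crop(s,178,105,70,100,5.7)]))
```

```text
tcp [556.71 269.96 184.28] yaw_y -11.091294853560917 turn [-0.  0.  0.] shift_cm before turn [ 0.23  0.12 -0.33] after [ 0.23  0.12 -0.33] q [ 0.34  0.41  1.49 -0.    1.25  0.53] F [ 0.1  -0.43 -2.18] t 6.0
t [162.62 171.06]
slot_mouth [(0.71, array([216.8, 177. ])), (0.57, array([164.8, 171.8]))]
gauge_eye [(0.59, array([153.7, 161.1])), (0.57, array([286.5, 168.4]))]
gauge [(0.63, array([164.9, 173. ]))]
s [212.13 155.34]
slot_mouth [(0.98, array([170.2, 179.9])), (0.81, array([212.9, 154.1]))]
gauge_eye [(0.82, array([212.3, 128.6]))]
gauge [(0.54, array([216.9, 151.5])), (0.45, array([270.1, 155. ]))]
```

View pics/c2.png

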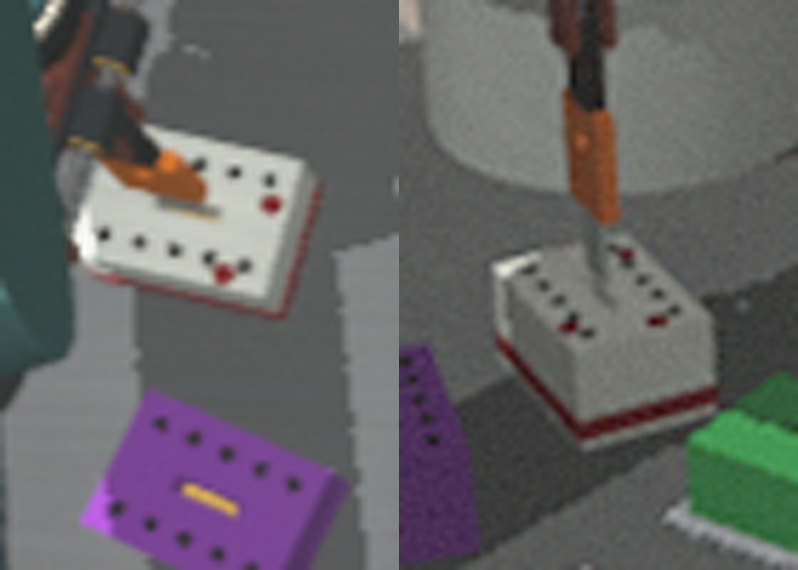

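Run:
```python
from h import *
a=np.radians(-11.1);ex=np.array([np.cos(a),np.sin(a),0]);ey=np.array([-np.sin(a),np.cos(a),0])
O=np.array([558,272,0.])
q=status.state()["tcp_pos"];print("tcp",q,"local",(q-O)@ex,(q-O)@ey)
for n in("side","top"):
  p=grab_frame(n);X=cloud(p)-O;x=X@ex;y=X@ey;z=X[...,2]
  F=p["frame"].astype(int)
  org=(F[...,0]>F[...,2]*1.6)&(F[...,0]>70)&(F[...,0]>F[...,1]*1.25)&(abs(x)<30)&(abs(y)<45)&(z>100)&(z<185)
  print(n,"orange",org.sum(),"x pct",np.percentile(x[org],[5,25,50,75,95]),"y",np.percentile(y[org],[1,5,50,95,99]),"z",np.percentile(z[org],[2,98]))
  # top-face & faces of rack
  fx=(x>-50)&(x<-30)&(abs(y)<45)&(z>20)&(z<50);print(" -x face",fx.sum(),np.percentile(x[fx],[10,50,90]) if fx.any() else 0)
  fy=(y>-65)&(y<-45)&(abs(x)<32)&(z>20)&(z<50);print(" -y face",fy.sum(),np.percentile(y[fy],[10,50,90]) if fy.any() else 0)
  tp=(abs(x)<60)&(abs(y)<75)&(z>57)&(z<64);print(" top x",np.percentile(x[tp],[.5,99.5]),"y",np.percentile(y[tp],[.5,99.5]))
  bl=(abs(x)<15)&(abs(y)<20)&(z>68)&(z<110);print(" blade",bl.sum(),np.median(x[bl]),np.percentile(y[bl],[3,50,97]),"z",z[bl].min())
```

```text
tcp [558.98 271.86 187.59] local 0.9923207045441914 0.05295056548470928
side orange 148 x pct [-5.15 -4.28 -3.3  -0.15  4.57] y [-25.45 -23.68 -15.95  11.44  15.44] z [117.49 175.46]
 -x face 93 [-39.82 -38.79 -37.67]
 -y face 165 [-57.55 -54.34 -51.29]
 top x [-39.48  40.9 ] y [-57.99  56.21]
 blade 45 -0.7473644320848447 [-13.36  -3.42  11.77] z 75.48658642540586
top orange 91 x pct [-5.58 -5.32 -4.98 -2.89  2.98] y [-21.68 -20.83 -11.28  16.76  19.36] z [121.51 177.12]
 -x face 42 [-40.34 -39.71 -39.34]
 -y face 48 [-53.63 -52.9  -51.91]
 top x [-39.92  39.79] y [-53.28  56.34]
 blade 16 -1.7731380338760216 [-9.84 -0.09 12.16] z 72.19156239916883
```

Call:
{"op": "apply_moves", "data": {
  "rows": "0 0 0 0.1 0.04 0.3 0.5;0 0 0 0 0 0.4 0.5;0 0 0 0 0 0.3 0.5;0 0 0 0 0 0 0.5;0 0 0 0 0 0 0.5"
}}

```text
time: 7.0
tcp_pos: [559.0, 272.9, 176.9]
eef_rot: [-2.425, -1.997, 0.001]
contact_force: [1.0, -0.4, -1.7]
opening: 9.6
grasp_force: 30.0
```

Call:
{"op": "apply_moves", "data": {
  "rows": "0 0 0 0 0 0.1 0.5;0 0 0 0 0 0.1 0.5;0 0 0 0 0 0.1 0.5;0 0 0 0 0 0.1 0.5"
}}

```text
time: 7.4
tcp_pos: [559.2, 272.9, 173.1]
eef_rot: [2.425, 1.997, -0.0]
contact_force: [0.2, 0.0, 0.3]
opening: 9.2
grasp_force: 30.0
```

Call:
{"op": "apply_moves", "data": {
  "rows": "0 0 0 0 0 0.1 0.5;0 0 0 0 0 0.05 0.5;0 0 0 0 0 0.05 0.5;0 0 0 0 0 0 0.5"
}}

```text
time: 7.8
tcp_pos: [559.1, 272.9, 171.1]
eef_rot: [-2.425, -1.997, 0.0]
contact_force: [-0.4, 0.0, -0.4]
opening: 9.4
grasp_force: 30.0
```

Call:
{"op": "apply_moves", "data": {
  "rows": "0 0 0 0 0 0.15 0.5;0 0 0 0 0 0.15 0.5;0 0 0 0 0 0.15 0.5;0 0 0 0 0 0.15 0.5;0 0 0 0 0 0.15 0.5"
}}

```text
time: 8.3
tcp_pos: [559.1, 272.9, 163.5]
eef_rot: [-2.425, -1.997, 0.0]
contact_force: [-0.0, 0.9, -1.2]
opening: 9.4
grasp_force: 30.0
```

Call:
{"op": "apply_moves", "data": {
  "rows": "0 0 0 0 0 0.1 0.5;0 0 0 0 0 0.1 0.5;0 0 0 0 0 0.05 0.5;0 0 0 0 0 0 0.5"
}}

```text
time: 8.7
tcp_pos: [559.1, 272.9, 161.0]
eef_rot: [-2.425, -1.997, 0.0]
contact_force: [-0.4, -0.6, -1.4]
opening: 9.9
grasp_force: 30.0
```

Call:
{"op": "apply_moves", "data": {
  "rows": "0 0 0 0 0 0.1 0.5;0 0 0 0 0 0.1 0.5;0 0 0 0 0 0 0.5;0 0 0 0 0 0 0.5"
}}

```text
time: 9.1
tcp_pos: [559.2, 272.9, 159.1]
eef_rot: [-2.425, -1.997, 0.0]
contact_force: [0.2, -0.1, -1.4]
opening: 9.7
grasp_force: 30.0
```

Call:
{"op": "apply_moves", "data": {
  "rows": "0 0 0 0 0 0.1 0.5;0 0 0 0 0 0.1 0.5;0 0 0 0 0 0 0.5;0 0 0 0 0 0 0.5"
}}

```text
time: 9.5
tcp_pos: [559.1, 272.9, 157.1]
eef_rot: [-2.425, -1.997, 0.0]
contact_force: [-0.3, 1.2, -0.4]
opening: 9.2
grasp_force: 30.0
```

Call:
{"op": "apply_moves", "data": {
  "rows": "0 0 0 0 0 0.05 0.5;0 0 0 0 0 0.05 0.5;0 0 0 0 0 0 0.5;0 0 0 0 0 0 0.5"
}}

```text
time: 9.9
tcp_pos: [559.1, 272.9, 156.1]
eef_rot: [2.425, 1.997, -0.0]
contact_force: [-0.3, 0.6, -1.8]
opening: 9.7
grasp_force: 30.0
```

Run:
```python
from h import *
for i in range(2): grab_frame("side"); s=status.state();print(s["contact_force"],s["tcp_pos"])
```

```text
[ 0.93  0.29 -1.06] [559.17 272.94 156.11]
[ 0.08  0.11 -0.42] [559.21 272.95 156.17]
```

Call:
{"op": "apply_moves", "data": {
  "rows": "0 0 0 0 0 0.1 0.5;0 0 0 0 0 0.1 0.5;0 0 0 0 0 0 0.5;0 0 0 0 0 0 0.5"
}}

```text
time: 10.4
tcp_pos: [559.1, 272.9, 154.0]
eef_rot: [-2.425, -1.997, 0.0]
contact_force: [-0.5, 0.0, -0.5]
opening: 9.5
grasp_force: 30.0
```

Call:
{"op": "apply_moves", "data": {
  "rows": "0 0 0 0 0 0.1 0.5;0 0 0 0 0 0.1 0.5;0 0 0 0 0 0 0.5;0 0 0 0 0 0 0.5"
}}

```text
time: 10.8
tcp_pos: [559.3, 273.0, 152.3]
eef_rot: [2.425, 1.997, 0.0]
contact_force: [-0.7, 0.1, 0.5]
opening: 9.8
grasp_force: 30.0
```

Call:
{"op": "apply_moves", "data": {
  "rows": "0 0 0 0 0 0.05 0.5;0 0 0 0 0 0.05 0.5;0 0 0 0 0 0 0.5;0 0 0 0 0 0 0.5"
}}

```text
time: 11.2
tcp_pos: [559.3, 273.0, 151.3]
eef_rot: [2.425, 1.997, 0.0]
contact_force: [-0.8, -0.2, 1.0]
opening: 10.3
grasp_force: 30.0
```

Run:
```python
from h import *
for i in range(2): grab_frame("side"); s=status.state();print(s["contact_force"],s["tcp_pos"])
```

```text
[ 0.58 -0.21  0.49] [559.29 272.98 151.25]
[-0.86 -0.65  1.5 ] [559.28 272.97 151.26]
```

Call:
{"op": "apply_moves", "data": {
  "rows": "0 0 0 0 0 0.05 0.5;0 0 0 0 0 0.05 0.5;0 0 0 0 0 0 0.5;0 0 0 0 0 0 0.5;0 0 0 0 0 0 0.5"
}}

```text
time: 11.8
tcp_pos: [559.3, 273.0, 150.2]
eef_rot: [2.425, 1.997, 0.0]
contact_force: [-0.7, -0.0, 2.5]
opening: 9.3
grasp_force: 30.0
```

Call:
{"op": "apply_moves", "data": {
  "rows": "0 0 0 0 0 0 0.5;0 0 0 0 0 0 0.5;0 0 0 0 0 0 0.5;0 0 0 0 0 0 0.5;0 0 0 0 0 0 0.5"
}}

```text
time: 12.3
tcp_pos: [559.2, 272.9, 150.1]
eef_rot: [2.425, 1.997, -0.0]
contact_force: [-0.3, -0.6, 2.3]
opening: 9.2
grasp_force: 30.0
```

Call:
{"op": "apply_moves", "data": {
  "rows": "0 0 0 0 0 -0.5 0.5;0 0 0 0 0 -1.5 0.5;0 0 0 0 0 -2.5 0.5;0 0 0 0 0 -4 0.5;0 0 0 0 0 -4 0.5"
}}

```text
time: 12.8
tcp_pos: [558.0, 272.5, 275.4]
eef_rot: [-2.424, -1.996, 0.005]
contact_force: [1.0, 0.4, -0.7]
opening: 9.7
grasp_force: 30.0
```

Call:
{"op": "apply_moves", "data": {
  "rows": "0 0 0 0 0 -4.5 0.5;0 0 -0.06 0 0 0 0.5;0 0 -0.057 0 0 0 0.5;0 0 0 0 0 0 0.5"
}}

```text
time: 13.2
tcp_pos: [558.7, 272.8, 320.1]
eef_rot: [-2.304, -2.136, 0.001]
contact_force: [-0.2, -0.1, -1.6]
opening: 9.7
grasp_force: 30.0
```

Run:
```python
from h import *
go((460,-302.4,320),np.radians(-4.4))
```

```text
tcp [558.72 272.78 320.09] yaw_y -4.326608429252899 turn [-0.  0.  0.] shift_cm before turn [-58.1   -5.51   0.04] after [-58.11  -5.43   0.01] q [ 0.34  0.31  1.29 -0.    1.54  0.42] F [-0.23 -0.1  -1.61] t 13.2
```

Call:
{"op": "apply_moves", "data": {
  "rows": "0 0 0 -2.5 -0.25 0 0.5;0 0 0 -4.3 -0.4 0 0.5;0 0 0 -4.3 -0.4 0 0.5;0 0 0 -4.3 -0.4 0 0.5;0 0 0 -4.3 -0.4 0 0.5"
}}

```text
time: 13.7
tcp_pos: [524.6, 76.5, 319.5]
eef_rot: [-2.305, -2.133, 0.002]
contact_force: [1.3, -0.9, -0.5]
opening: 9.5
grasp_force: 30.0
```

Call:
{"op": "apply_moves", "data": {
  "rows": "0 0 0 -4.3 -0.4 0 0.5;0 0 0 -4.3 -0.4 0 0.5;0 0 0 -4.3 -0.4 0 0.5;0 0 0 -4.3 -0.4 0 0.5;0 0 0 -4.3 -0.4 0 0.5"
}}

```text
time: 14.2
tcp_pos: [488.4, -136.3, 319.7]
eef_rot: [-2.305, -2.133, 0.001]
contact_force: [0.9, -0.1, -1.3]
opening: 9.6
grasp_force: 30.0
```

Call:
{"op": "apply_moves", "data": {
  "rows": "0 0 0 -4.3 -0.4 0 0.5;0 0 0 -4.3 -0.4 0 0.5;0 0 0 -4.3 -0.4 0 0.5;0 0 0 -4 -0.46 0 0.5;0 0 0 0 0 0 0.5"
}}

```text
time: 14.7
tcp_pos: [458.7, -306.7, 319.2]
eef_rot: [-2.311, -2.128, 0.004]
contact_force: [-0.5, 1.4, -1.2]
opening: 9.6
grasp_force: 30.0
```

Call:
{"op": "apply_moves", "data": {
  "rows": "0 0 0 0 0 3 0.5;0 0 0 0 0 4 0.5;0 0 0 0 0 4 0.5;0 0 0 0 0 3.1 0.5;0 0 0 0 0 0 0.5"
}}

```text
time: 15.2
tcp_pos: [456.9, -298.7, 174.7]
eef_rot: [-2.298, -2.127, 0.002]
contact_force: [-0.9, 0.7, -0.9]
opening: 9.9
grasp_force: 30.0
```

Call:
{"op": "apply_moves", "data": {
  "rows": "0 0 0 0 0 0 0.5;0 0 0 0 0 0 0.5"
}}

```text
time: 15.4
tcp_pos: [461.4, -302.9, 181.1]
eef_rot: [2.302, 2.133, 0.001]
contact_force: [-0.3, 0.8, -0.2]
opening: 9.5
grasp_force: 30.0
```

```bash
cat > m.py <<'E'
from h import *
go((460,-302.4,178.5),np.radians(-4.4))
a=np.radians(-4.4);ex=np.array([np.cos(a),np.sin(a),0]);ey=np.array([-np.sin(a),np.cos(a),0])
O=np.array([500.5,-305.5,0.])
q=status.state()["tcp_pos"];print("tcp local",(q-O)@ex,(q-O)@ey,q[2])
ims=[]
for n in("side","top"):
  p=grab_frame(n);X=cloud(p)-O;x=X@ex;y=X@ey;z=X[...,2];F=p["frame"].astype(int)
  org=(F[...,0]>F[...,2]*1.6)&(F[...,0]>70)&(F[...,0]>F[...,1]*1.25)&(x>-90)&(x<50)&(abs(y)<45)&(z>85)&(z<185)
  print(n,"orange",org.sum(),"x",np.percentile(x[org],[5,25,50,75,95]),"y",np.percentile(y[org],[1,5,50,95,99]),"z",np.percentile(z[org],[2,98]))
  pg=(x>-2)&(x<58)&(abs(y)<15)&(z>132)&(z<160);P=np.stack([x,y,z],-1)[pg]
  for lo in(0,20,40):
    s=P[(P[:,0]>lo)&(P[:,0]<lo+20)]
    if len(s): print("  peg",lo,len(s),s.mean(0),s[:,1].min(),s[:,1].max(),s[:,2].max())
  for k in("gauge_eye","peg_tip"): print(k,[(round(r["score"],2),np.array(r["xy"])) for r in spot_point(p,k)[:2]])
  print("proj eye",proj(p,q-[0,0,32.5]),"tip",proj(p,(500.5,-305.5,146)))
  c=proj(p,(490,-305,140)).astype(int);w=35
  ims.append(cv2.resize(p["frame"][c[1]-45:c[1]+45,c[0]-w:c[0]+w,::-1],None,fx=5.7,fy=5.7,interpolation=cv2.INTER_CUBIC));print("crop0",c-[w,45])
import sys;cv2.imwrite("pics/"+sys.argv[1],np.hstack(ims))
E
python3 m.py c3.png
```

```text
tcp [ 461.41 -302.88  181.08] yaw_y -4.3615086046423075 turn [0. 0. 0.] shift_cm before turn [ 0.04 -0.14  0.26] after [ 0.04 -0.14  0.26] q [-0.71  0.31  1.65 -0.    1.18 -0.63] F [-0.31  0.77 -0.18] t 15.4
tcp local -39.17763228563885 -0.3823732662237438 181.08080858810075
side orange 438 x [-45.71 -44.8  -43.98 -43.06 -36.86] y [-24.06 -23.33  -6.55  17.13  19.13] z [109.23 169.5 ]
  peg 0 30 [  9.19  -2.58 147.34] -6.13510535626886 2.5625971471129083 150.87450138906001
  peg 20 27 [ 30.18  -2.81 146.04] -5.958928606421284 1.3025304711195376 149.0181988145446
  peg 40 23 [ 49.35  -2.87 144.22] -5.620007875944367 2.662834731868818 147.7707215066839
gauge_eye [(0.93, array([334.2, 235.6]))]
peg_tip [(0.7, array([345.2, 228.1])), (0.56, array([217.7, 301.3]))]
proj eye [332.82 235.39] tip [346.1  229.42]
crop0 [307 188]Traceback (most recent call last):
  File "m.py", line 10, in <module>
    print(n,"orange",org.sum(),"x",np.percentile(x[org],[5,25,50,75,95]),"y",np.percentile(y[org],[1,5,50,95,99]),"z",np.percentile(z[org],[2,98]))
                                   ~~~~~~~~~~~~~^^^^^^^^^^^^^^^^^^^^^^^^
    return _quantile_unchecked(
        a, q, axis, out, overwrite_input, method, keepdims, weights)
    return _ureduce(a,
                    func=_quantile_ureduce_func,
    ...<5 lines>...
                    overwrite_input=overwrite_input,
                    method=method)
    r = func(a, **kwargs)
    result = _quantile(arr,
                       quantiles=q,
    ...<2 lines>...
                       out=out,
                       weights=wgt)
    slices_having_nans = np.isnan(arr[-1, ...])
                                  ~~~^^^^^^^^^
IndexError: index -1 is out of bounds for axis 0 with size 0
```

Call:
{"op": "apply_moves", "data": {
  "rows": "0 0 0 0 1.2 0 0.5;0 0 0 0 1.2 0 0.5;0 0 0 0 0 0 0.5;0 0 0 0 0 0 0.5;0 0 0 0 0 0 0.5"
}}

```text
time: 16.1
tcp_pos: [483.8, -303.8, 178.9]
eef_rot: [-2.303, -2.135, 0.001]
contact_force: [-0.8, -0.7, -0.9]
opening: 9.6
grasp_force: 30.0
```

```bash
sed -i 's/^for n in("side","top")/for n in("side",)/; s/fx=5.7,fy=5.7/fx=8,fy=6.6/' m.py; sed -i 's/w=35/w=35;/;s/fx=8,fy=6.6/fx=6.6,fy=6.6/' m.py; python3 m.py c3.png
```

```text
tcp [ 483.83 -303.76  178.9 ] yaw_y -4.340479909292292 turn [-0. -0.  0.] shift_cm before turn [-0.04 -2.39  0.04] after [-0.05 -2.39  0.04] q [-0.68  0.34  1.6  -0.    1.2  -0.61] F [-0.81 -0.75 -0.9 ] t 16.1
tcp local -16.752154131569426 0.45368910067950896 178.89928134424264
side orange 439 x [-23.61 -22.48 -21.63 -20.44 -15.01] y [-23.41 -22.17  -5.92  18.14  20.64] z [107.28 166.99]
  peg 0 18 [ 12.03  -2.74 147.83] -6.5267423986185165 0.015688964716947827 152.16211912580087
  peg 20 27 [ 29.7   -2.65 145.96] -5.93665625835255 2.582459066925698 148.7696144244757
  peg 40 23 [ 49.15  -2.82 144.16] -6.161746157996213 1.4925475540462325 148.00172229382065
gauge_eye [(0.74, array([341.7, 232.3]))]
peg_tip [(0.87, array([218.4, 300.3])), (0.63, array([346.5, 227.3]))]
proj eye [340.25 232.06] tip [346.1  229.42]
crop0 [307 188]
```

View pics/c3.png

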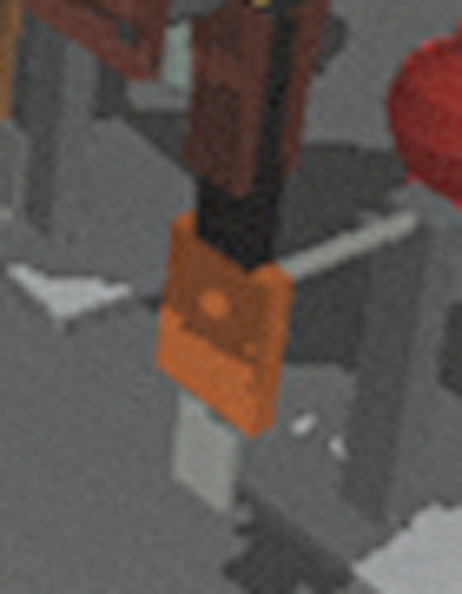

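Call:
{"op": "apply_moves", "data": {
  "rows": "0 0 0 0.09 0.3 0.01 0.5;0 0 0 0 0.4 0.01 0.5;0 0 0 0 0.2 0.01 0.5;0 0 0 0 0 0 0.5;0 0 0 0 0 0 0.5"
}}

```text
time: 16.75
tcp_pos: [493.1, -303.8, 178.8]
eef_rot: [-2.304, -2.136, 0.0]
contact_force: [-0.3, 0.8, -1.0]
opening: 9.5
grasp_force: 30.0
```

Call:
{"op": "apply_moves", "data": {
  "rows": "0 0 0 0 0.2 0.01 0.5;0 0 0 0 0.2 0.02 0.5;0 0 0 0 0.2 0.02 0.5;0 0 0 0 0.2 0.02 0.5;0 0 0 0 0 0 0.5"
}}

```text
time: 17.25
tcp_pos: [501.4, -304.5, 178.2]
eef_rot: [2.304, 2.135, -0.0]
contact_force: [-0.2, -0.0, -1.1]
opening: 9.7
grasp_force: 30.0
```

Call:
{"op": "apply_moves", "data": {
  "rows": "0 0 0 0 0.2 0.02 0.5;0 0 0 0 0.2 0.02 0.5;0 0 0 0 0.2 0.02 0.5;0 0 0 0 0.2 0.02 0.5;0 0 0 0 0 0 0.5"
}}

```text
time: 17.75
tcp_pos: [509.4, -305.1, 177.3]
eef_rot: [2.304, 2.135, -0.0]
contact_force: [-0.3, -0.1, -1.3]
opening: 9.9
grasp_force: 30.0
```

```bash
python3 m.py c4.png
```

```text
tcp [ 509.37 -305.07  177.35] yaw_y -4.348893620711224 turn [0. 0. 0.] shift_cm before turn [-0.11 -4.94 -0.12] after [-0.11 -4.94 -0.12] q [-0.66  0.37  1.56 -0.    1.21 -0.58] F [-0.26 -0.09 -1.3 ] t 17.75
tcp local 8.808526204966794 1.1138223298318208 177.34934745247122
side orange 426 x [ 1.97  3.05  4.    5.03 10.58] y [-22.51 -21.63  -4.95  19.74  21.65] z [105.58 165.59]
  peg 0 113 [  3.53  -0.6  146.24] -14.78814467467013 14.83705887974087 159.74342747200296
  peg 20 9 [ 35.73  -3.32 146.16] -5.344868161199629 -0.9093267516544653 149.41782253208538
  peg 40 23 [ 48.96  -2.58 143.63] -4.864187835699731 2.592653622558725 146.654639619293
gauge_eye [(0.98, array([350.2, 228.5])), (0.47, array([342.1, 198.9]))]
peg_tip [(0.97, array([344.9, 228.5])), (0.8, array([217.8, 302.4]))]
proj eye [348.64 228.08] tip [346.1  229.42]
crop0 [307 188]
```

View pics/c4.png

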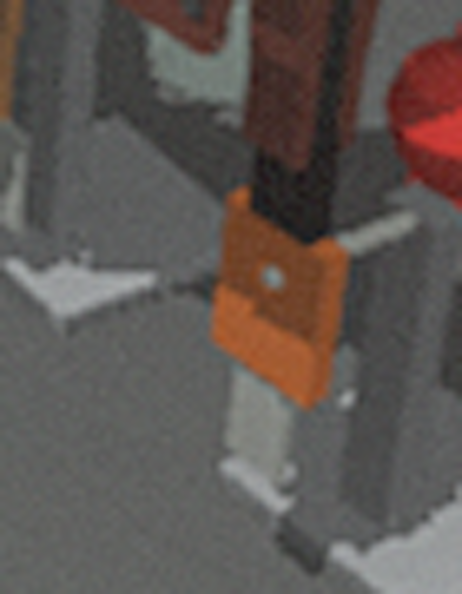

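Call:
{"op": "apply_moves", "data": {
  "rows": "0 0 0 0 0.3 0.026 0.5;0 0 0 0 0.3 0.026 0.5;0 0 0 0 0.3 0.026 0.5;0 0 0 0 0.3 0.026 0.5;0 0 0 0 0.3 0.026 0.5"
}}

```text
time: 18.4
tcp_pos: [524.4, -306.2, 176.1]
eef_rot: [2.304, 2.135, -0.0]
contact_force: [-0.4, -0.8, -0.8]
opening: 9.8
grasp_force: 30.0
```

Call:
{"op": "apply_moves", "data": {
  "rows": "0 0 0 0 0.3 0.026 0.5;0 0 0 0 0.3 0.026 0.5;0 0 0 0 0.3 0.026 0.5;0 0 0 0 0.3 0.026 0.5;0 0 0 0 0 0 0.5"
}}

```text
time: 18.9
tcp_pos: [536.4, -307.1, 175.0]
eef_rot: [2.304, 2.135, 0.0]
contact_force: [0.1, -0.2, -0.7]
opening: 9.8
grasp_force: 30.0
```

Call:
{"op": "apply_moves", "data": {
  "rows": "0 0 0 0 0 0.05 0.5;0 0 0 0 0 0.05 0.5;0 0 0 0 0 0.03 0.5;0 0 0 0 0 0 0.5;0 0 0 0 0 0 0.5"
}}

```text
time: 19.4
tcp_pos: [536.1, -307.2, 174.1]
eef_rot: [2.304, 2.135, -0.0]
contact_force: [-0.1, -0.0, 3.0]
opening: 9.5
grasp_force: 30.0
```

Call:
{"op": "apply_moves", "data": {
  "rows": "0 0 0 0 0 0.03 0.5;0 0 0 0 0 0.03 0.5;0 0 0 0 0 0 0.5;0 0 0 0 0 0 0.5"
}}

```text
time: 19.8
tcp_pos: [536.3, -307.4, 173.9]
eef_rot: [2.303, 2.135, 0.0]
contact_force: [-0.4, -0.1, 5.4]
opening: 9.6
grasp_force: 30.0
```

Call:
{"op": "apply_moves", "data": {
  "rows": "0 0 0 0 0 -0.06 0.5;0 0 0 0 0 0 0.5;0 0 0 0 0 0 1.2;0 0 0 0 0 0 1.5;0 0 0 0 0 0 2"
}}

```text
time: 20.3
tcp_pos: [535.7, -306.8, 173.2]
eef_rot: [-2.303, -2.135, 0.0]
contact_force: [0.1, -1.1, -0.2]
opening: 18.8
grasp_force: 0.0
```

Call:
{"op": "apply_moves", "data": {
  "rows": "0 0 0 0 0 0 3;0 0 0 0 0 0 3;0 0 0 0 0 0 3;0 0 0 0 0 0 3;0 0 0 0 0 0 3"
}}

```text
time: 20.8
tcp_pos: [536.0, -307.1, 173.8]
eef_rot: [2.304, 2.135, -0.0]
contact_force: [0.2, 0.6, 0.5]
opening: 30.0
grasp_force: 0.0
```

```bash
python3 m.py c5.png
```

```text
tcp [ 535.96 -307.1   173.75] yaw_y -4.354256160757082 turn [-0.  0.  0.] shift_cm before turn [-0.11 -7.61 -0.47] after [-0.11 -7.61 -0.47] q [-0.63  0.41  1.51 -0.    1.22 -0.56] F [0.19 0.59 0.46] t 20.8
tcp local 35.474191031193826 1.1230514833933165 173.75254837334649
side orange 421 x [26.53 28.36 29.81 31.72 37.85] y [-25.79 -23.96  -8.48  16.79  20.85] z [102.8  162.06]
  peg 0 28 [  9.63  -2.11 147.03] -5.7490166112609185 3.2629026161110812 150.79124405788048
  peg 20 114 [ 29.69  -1.51 147.03] -14.871661391706374 14.543475678857824 159.8832671305325
gauge_eye [(0.86, array([362.3, 226.2]))]
peg_tip [(0.85, array([219.7, 300.7])), (0.68, array([341.1, 197.3]))]
proj eye [357.25 224.94] tip [346.1  229.42]
crop0 [307 188]
```

View pics/c5.png

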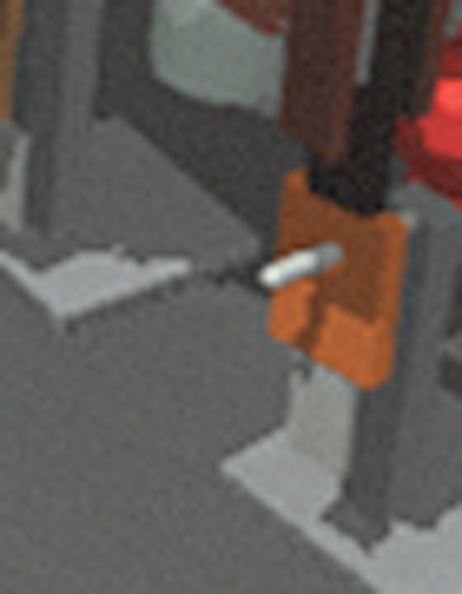

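The gauge is on the peg: the peg passes through the eye at crop (335,255) and its tip is at (268,275). I'm withdrawing straight up.

Call:
{"op": "apply_moves", "data": {
  "rows": "0 0 0 0 0 -1 3;0 0 0 0 0 -2 3;0 0 0 0 0 -3 3;0 0 0 0 0 -4 3;0 0 0 0 0 -4 3"
}}

```text
time: 21.45
tcp_pos: [535.6, -306.8, 315.7]
eef_rot: [-2.304, -2.135, 0.0]
contact_force: [0.3, -0.7, -0.2]
opening: 30.1
grasp_force: 0.0
```

Call:
{"op": "apply_moves", "data": {
  "rows": "0 0 0 0 0 0 3;0 0 0 0 0 0 3;0 0 0 0 0 0 3;0 0 0 0 0 0 3;0 0 0 0 0 0 3"
}}

```text
time: 21.95
tcp_pos: [535.4, -306.6, 312.3]
eef_rot: [-2.302, -2.134, 0.001]
contact_force: [0.1, 0.1, -0.4]
opening: 29.9
grasp_force: 0.0
```

Call:
{"op": "apply_moves", "data": {
  "rows": "0 0 0 0 0 0 3;0 0 0 0 0 0 3;0 0 0 0 0 0 3;0 0 0 0 0 0 3;0 0 0 0 0 0 3"
}}

```text
time: 22.45
tcp_pos: [536.0, -307.1, 313.8]
eef_rot: [2.304, 2.135, -0.0]
contact_force: [-0.6, -0.1, -0.2]
opening: 29.9
grasp_force: 0.0
```

```bash
python3 m.py c6.png|grep orange;python3 m.py c6.png | grep -v crop
```

```text
side orange 435 x [26.72 28.52 29.92 31.4  37.21] y [-25.96 -24.49  -8.65  18.36  21.96] z [102.07 162.94]
tcp [ 536.  -307.1  313.8] yaw_y -4.354218639080062 turn [0. 0. 0.] shift_cm before turn [-0.11 -7.61 13.53] after [-0.11 -7.61 13.53] q [-0.63  0.31  1.31 -0.    1.52 -0.56] F [-0.48  0.25  0.01] t 22.6
tcp local 35.51867302819972 1.1314191643855658 313.79763314728285
side orange 435 x [26.37 28.43 29.91 31.34 37.65] y [-25.9  -24.51  -8.19  18.07  21.85] z [101.7  163.01]
  peg 0 27 [  9.16  -2.83 147.61] -5.766132268222865 2.342942799919955 150.8542844663858
  peg 20 116 [ 29.68  -1.01 147.49] -14.935140679369102 14.677937687798075 159.81395185059398
gauge_eye [(0.6, array([359.6, 226. ])), (0.18, array([358.5, 207.4]))]
peg_tip [(0.62, array([344.5, 227.6])), (0.62, array([219.6, 299.4]))]
proj eye [365.52 169.21] tip [346.1  229.42]
```

View pics/c6.png

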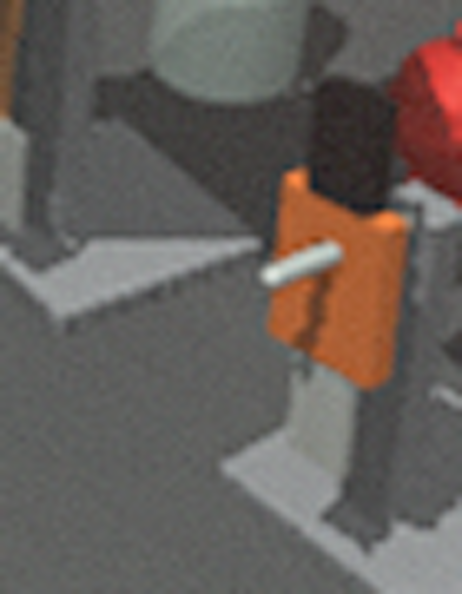

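The gauge hangs upright on the peg about 33 mm in from the tip, steady between frames, and the gripper is clear of it.

```bash
python3 -c "
from station import arm
print(arm.hand_in())"
```

```text
the job is handed in; nothing more can be done
None
```

The job is handed in: the gauge was pressed lightly on the rack's stop (about 3.5 N) for over half a second, then hung on the grey stand's free peg, where it was upright and still when last checked.

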